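# Load a flanged cartridge into the dispensing stand

## Robot

A 6-joint arm with a two-finger parallel gripper is mounted at the origin on a cart in front of the work surface, level with it; the furniture and walls round the work are solid. World frame = base frame: x ahead of the robot, y to its left, z up, the work surface at z = 0. Lengths are in m, angles in rad, forces in N, time in s.
With the tool pointing down it reaches from about 0.4 to 0.825 m from the base axis. Payload 7 kg.
Tool frame: the origin (TCP) lies at the very end of the fingers, on their centre line; the grasp point (between the pads) lies 19 mm behind it; z points along the fingers, x is the direction in which the jaws open and shut, and the axes are right-handed (so a half turn about z gives the same grasp; the last joint's range is limited). The gripper opens to 88 mm and grips with 3 to 60 N. Pads are 19 mm wide; open, the fingers measure 130 mm over their backs; the gripper's body (78 mm by 193 mm) begins 47 mm behind the grasp point.
Start: joints at [1.572, 0.359, 0.012, 0, -1.224, -0.288], TCP at [0.191, 0.647, 0.227] pointing down, gripper open.
Joint ranges: [-3.07, 3.07], [-1.43, 2.12], [-1.02, 1.25], [-3.03, 1.67], [-3.05, -0], [-3.03, 3.03]. Speed limits (rad/s): [2.39, 2.39, 3.01, 3.14, 3.14, 3.14].

## Interface

Orientations are given as [roll, pitch, yaw] about the fixed x, y, z axes, in that order (R = Rz(yaw) Ry(pitch) Rx(roll)).
In Python, from station import telemetry, grab_frame, arm, regions_of, pinpoint gives the robot as it stands. The module is installed in compiled form; this text tells all that it offers.
- The arm moves only by the shell command python3 -m inch 'ROWS' [FORCE]. ROWS is text: rows parted by semicolons, each of 7 numbers parted by spaces: the opening, from 0 (shut) to 1 (fully open), then the shift along the world's x, y, z in cm, then the turn, a rotation vector about the world's x, y, z in degrees. A call has 1 to 12 rows; each row is the pose to reach, as a shift and turn from the pose measured when the call began; what a row does not reach only later rows make up. A row lasts 1/8 s, in which the tool goes at most 62.5 mm and 10.7 degrees, less where a joint would pass 70% of its speed; a pose out of reach is approached as far as the arm can. A call with a gripper value outside its range is refused whole. The fingers move at their own pace and stop on an object; FORCE is the grip in N (left out, the last holds). Time passes only in rows, so rows that repeat a pose let the fingers close. It gives the time, the measured TCP pose, the force and the opening at its end, in the units of the state.
- telemetry.get_state(): the state, without advancing time (a new reading comes with each control period).
- grab_frame(name): name is "scene" or "top"; returns a dict with "pixels" (480x640x3 uint8, red, green, blue), "fx", "fy", "cx", "cy" (pixels), "R" (3x3) and "t" (3): a world point X has camera coordinates R X + t. Camera axes: x right, y down, z forward; pixel columns grow to the right and rows downward; lengths in m; the calibration is good to about 2 mm. A picture is of the moment at which its call begins. There is no depth.
- arm.job_done(): hands the job in, once; it reports no verdict.
Trained networks look in the newest picture that a camera, given by its name, has taken for a name from the list of things; names that differ only in an ending like _2 or _b are one class to them, and where a whole thing is asked for, a point or a joint stands for the part that bears it (a point fixed in the world has none). Each returns a list of dicts, best first, with "p" (0 to 1); they miss things now and then, are a little off and sometimes report something else, mostly with a low value. They report only what shows in the picture. A call takes as long as a camera call.
- regions_of(camera, name): "pixels" (480x640 bool, what is visible of it) and "bbox" ([left, top, right, bottom] in pixels, round what is visible of it).
- pinpoint(camera, name): "location" ([column, row] in pixels: a listed point, or the origin of a listed thing).
The state is a dict: "t": time; "q": joint angles; "qd": joint speeds; "joint_efforts": joint torques, N m; "eef_pos": TCP position; "ee_rot": TCP orientation; "force": force on the tool from outside, world axes, zero at the start; "moment": the same for the moment, N m; "width": finger opening in m.
Only numpy, scipy, OpenCV 4.12 (cv2) and the standard library are available. Lean on these libraries where they do the work, as an engineer would, in place of code of your own. Each camera call takes 0.05 s, during which the arm holds its last target. There are 200 camera calls.

## Task

Lift the flanged cartridge out of the tube rack and slide it sideways into the head of the dispensing stand from the front, so that its flange lies in the groove between the two slotted plates, past the spring catches and fully home against the back stop, hanging upright. Be gentle: feel for the plate and do not force the cartridge against the stand, and leave the rack, the tubes and the other glassware where they are and upright. Then let go and move clear.

Things in the scene. Friction and masses are not known exactly. Their poses are not given: they have to be found in the camera images.
- cartridge: White plastic cartridge with a grey cap, 124 mm tall, round, about 60 g, upright in one of the two end cells of the tube rack. From its underside up: nozzle 11 mm diameter (0 to 8 mm), barrel 15 mm (8 to 72 mm), flange disc 34 mm (72 to 76 mm), neck 10 mm (76 to 96 mm), cap 24 mm (96 to 124 mm). Origin: centre of the underside; z up along the axis.
- cartridge_flange (a point): Centre of the cartridge's flange, 74 mm above its underside; the flange is 4 mm thick.
- cartridge_cap (a point): Where to grip the ribbed cap (24 mm diameter) from above, 112 mm above the underside and 12 mm below its top; gripped here, fingertips that reach 19 mm lower still clear the head's top plate.
- stand: Dispensing stand: white base 125 x 84 x 12 mm, 16 mm steel post at x = 46 mm, aluminium head with two level slotted plates, 76 mm wide. Origin: on the worktop under the axis of a fully seated cartridge. x = direction of insertion: the head's open mouth faces -x (to the robot), the post is behind. Fixed. More than 35 N on the head or between cartridge and head is forcing.
- stand_apron (a point): Point of the stand at x = -42 mm, z = 12 mm, straight below the slot of the lower plate (6 mm thick, x = -60 to 25 mm). The head is clamped so that the lower plate's top is 109 to 141 mm above the worktop, unreported: find it by touch or sight. Here the plate is open above, its slot 26 mm wide (18 mm from x = -23 on): the flange can be set down on it.
- stand_catch (a point): Point of the stand at x = -12 mm, z = 12 mm, straight below the catches. Up in the head, either side of it (y = +-16 mm), a sprung upright 6 mm pin stands in the groove; the flange pushes them apart with its centre between x = -24 and -12 mm, taking 5 to 9 N of push, then they snap in behind it.
- stand_seat (a point): Point of the stand at x = 0, z = 12 mm, straight below the seat: on the seated cartridge's axis, where the flange meets the rigid back stop. Over the lower plate, from x = -24 mm on, lies the keeper plate, 5 mm thick: gap 7 mm between the plates for the 4 mm flange, top 12 mm above the lower plate's top, slot 13 mm wide for the neck, bevelled mouth.
- tube_rack: Loose teal tube rack, 131 x 68 x 51 mm, open cells 18 mm wide, standing on a 2 mm mat, inner floor 3 mm above its underside. Long axis x; origin at the centre of its underside. The cartridge stands in an end cell of the middle row (x = 51 or -51 mm, y = 0) and must be lifted by more than 50 mm to come clear.
- sample_tube_0: Capped tube, 17 mm diameter, 88 mm tall, in the rack's other end cell. Origin: centre of its underside.
- sample_tube_3: Capped tube, 17 mm diameter, 88 mm tall, in the middle of the rack's +y row (x = 10, y = 21.5 mm). Origin: centre of its underside.
- erlenmeyer: Conical flask, 64 mm diameter, 106 mm tall, on the mat to the left of and behind the rack. Origin: centre of its underside.
- beaker_small: Small beaker, 55 mm diameter, 69 mm tall, on the worktop to the right of the stand. Origin: centre of its underside.
- weigh_boats: Stack of white weighing boats, 73 x 73 x 22 mm, at the right front. Origin: centre of its underside.

How it is judged:
By the outcome, as a careful person would: the job done as asked, in the order asked, and still so for the second after the job is handed in, with the robot touching nothing.
It also fails if it takes over 48 s, if anything falls off the work surface, if the arm or the gripper's body presses on something with over 40 N, if the wrist force passes 120 N, or if a joint passes its speed limit or range.

## Working session

There is one attempt and no reset: what is moved stays moved. The work goes in short steps, Python scripts to look and compute and a shell command to move; the robot and the scene stay as the last step left them, time stands still between calls to the robot, and variables do not carry over. Pictures are saved under pics/ and viewed, about 8 in all and at most 12, crops included, and the job is handed in when it is done.

```bash
mkdir -p pics; cat > h.py <<'E'
import numpy as np, cv2
from scipy.optimize import least_squares
from station import telemetry, grab_frame, arm, regions_of, pinpoint
np.set_printoptions(precision=4,suppress=True)
def frames(): return {c:grab_frame(c) for c in("scene","top")}
def save(f,name): cv2.imwrite("pics/"+name,f["pixels"][...,::-1])
def proj(f,X):
    c=f["R"]@np.asarray(X,float)+f["t"]; return np.array([f["fx"]*c[0]/c[2]+f["cx"],f["fy"]*c[1]/c[2]+f["cy"]])
def ray(f,p):
    R=np.array(f["R"]);d=R.T@np.array([(p[0]-f["cx"])/f["fx"],(p[1]-f["cy"])/f["fy"],1]);return -R.T@f["t"],d/np.linalg.norm(d)
def onz(f,p,z):
    o,d=ray(f,p); return o+d*(z-o[2])/d[2]
def tri(F,P):
    X=least_squares(lambda X:np.concatenate([proj(F[c],X)-P[c] for c in P]),[.6,0,.1]); return X.x, np.abs(X.fun).max()
E
python3 - <<'E'
from h import *
F=frames(); s=telemetry.get_state(); print(s)
for c in F: save(F[c],c+"0.png"); print(c,F[c]["fx"],-np.array(F[c]["R"]).T@F[c]["t"])
Z=dict(cartridge=.005,cartridge_flange=.079,cartridge_cap=.117,stand=0,stand_apron=.012,stand_catch=.012,stand_seat=.012,tube_rack=.002,sample_tube_0=.005,sample_tube_3=.005,erlenmeyer=.002,beaker_small=0,weigh_boats=0)
for n,z in Z.items():
  P={}
  for c in F:
    L=pinpoint(c,n)
    for l in L[:2]: print(n,c,round(l["p"],2),np.round(l["location"],1),onz(F[c],l["location"],z))
    if L:P[c]=L[0]["location"]
  if len(P)==2: print("   tri",*tri(F,P))
E
```

```text
{'t': 0.1, 'q': array([ 1.5721,  0.3593,  0.0111, -0.0003, -1.2241, -0.2881]), 'qd': array([-0.0007, -0.0017,  0.0021,  0.001 , -0.0008, -0.0006]), 'joint_efforts': array([ -0.0022, -58.4159,  29.3751,   7.0155,   0.0101,  -0.0001]), 'eef_pos': array([0.1908, 0.647 , 0.2257]), 'ee_rot': array([-3.1415, -0.0016, -1.8577]), 'force': array([ 0.3984, -0.9424,  0.2219]), 'moment': array([-0.0064, -0.0425, -0.0211]), 'width': 0.08764489566505987}
scene 537.9173884081748 [-0.0749 -0.2376  0.9018]
top 463.00278321536297 [0.3989 0.121  1.1183]
cartridge scene 0.56 [262.4 221.9] [0.5375 0.284  0.005 ]
cartridge scene 0.45 [330.3 253.1] [0.541 0.11  0.005]
cartridge top 0.46 [256.1 237.2] [0.5424 0.2781 0.005 ]
   tri [0.5399 0.2814 0.0045] 1.5702672024594904
cartridge_flange scene 0.87 [261.2 196.4] [0.5449 0.2852 0.079 ]
cartridge_flange top 0.56 [248.3 231.5] [0.5459 0.2856 0.079 ]
   tri [0.546  0.2859 0.0777] 0.07615128443381991
cartridge_cap scene 0.67 [431.1 352.1] [ 0.3747 -0.1761  0.117 ]
cartridge_cap scene 0.66 [255.3 187.2] [0.5314 0.2868 0.117 ]
cartridge_cap top 0.68 [245.2 228.7]
[... 1719 characters left out ...]
7 0.005 ]
   tri [0.3807 0.0899 0.2654] 48.874199455319314
erlenmeyer scene 0.72 [224.4 177. ] [0.6094 0.4473 0.002 ]
erlenmeyer scene 0.43 [328.4 255.4] [0.5356 0.1114 0.002 ]
erlenmeyer top 0.76 [188.1 204.9] [0.6223 0.4464 0.002 ]
   tri [ 0.6221  0.4538 -0.0113] 1.8129729689913745
beaker_small scene 0.81 [367.7 316.8] [ 0.4471 -0.0307  0.    ]
beaker_small scene 0.47 [258.  199.2] [0.5931 0.3365 0.    ]
beaker_small top 0.88 [384.2 272.4] [ 0.4579 -0.032   0.    ]
   tri [ 0.4561 -0.0301 -0.0124] 1.4651869950796481
weigh_boats scene 0.55 [428.2 349.6] [ 0.4437 -0.1602  0.    ]
weigh_boats top 0.68 [439.2 272.2] [ 0.4586 -0.1648  0.    ]
   tri [ 0.4554 -0.1623 -0.0151] 2.5459717316643378
```

```bash
python3 - <<'E'
import cv2,numpy as np
a=cv2.imread("pics/scene0.png")[110:350,180:400]; b=cv2.imread("pics/top0.png")[180:320,160:420]
a=cv2.resize(a,None,fx=2.5,fy=2.5,interpolation=cv2.INTER_CUBIC); b=cv2.resize(b,None,fx=3,fy=3,interpolation=cv2.INTER_CUBIC)
cv2.imwrite("pics/a.png",a); cv2.imwrite("pics/b.png",b)
E
```

```text
(no output)
```

View pics/a.png

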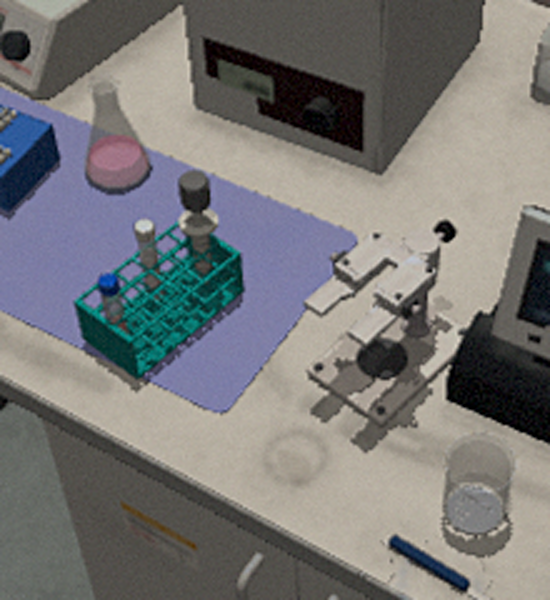

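View pics/b.png

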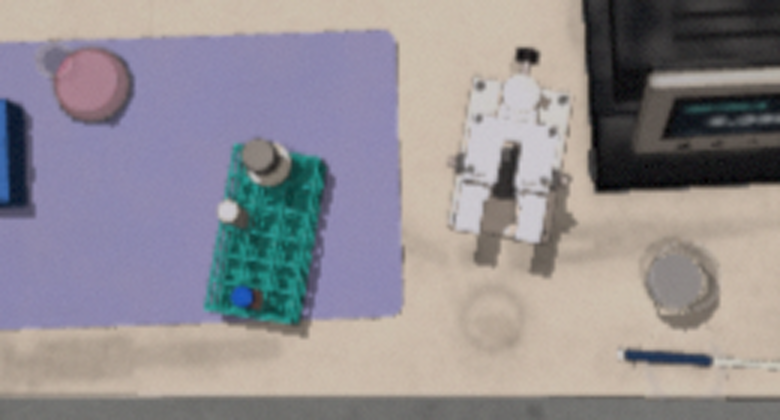

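The scene view shows the dark-capped cartridge in the rack's far end cell (scene ≈ 258,187; top ≈ 248,232). The stand's mouth faces the robot and is yawed slightly clockwise (top ≈ 328,238). Next I'll zoom in on the stand for its pose and plate height.

```bash
python3 - <<'E'
import cv2,numpy as np
a=cv2.imread("pics/top0.png")[192:266,305:361]; b=cv2.imread("pics/scene0.png")[192:286,298:372]
f=lambda i,k:cv2.resize(i,None,fx=k,fy=k,interpolation=cv2.INTER_CUBIC)
a=f(a,7);b=f(b,5.5)
o=np.zeros((520,800,3),np.uint8);o[:a.shape[0],:a.shape[1]]=a;o[:b.shape[0],392:392+b.shape[1]]=b[:520,:408]
cv2.imwrite("pics/c.png",o);print(a.shape,b.shape)
E
```

```text
(518, 392, 3) (517, 407, 3)
```

View pics/c.png

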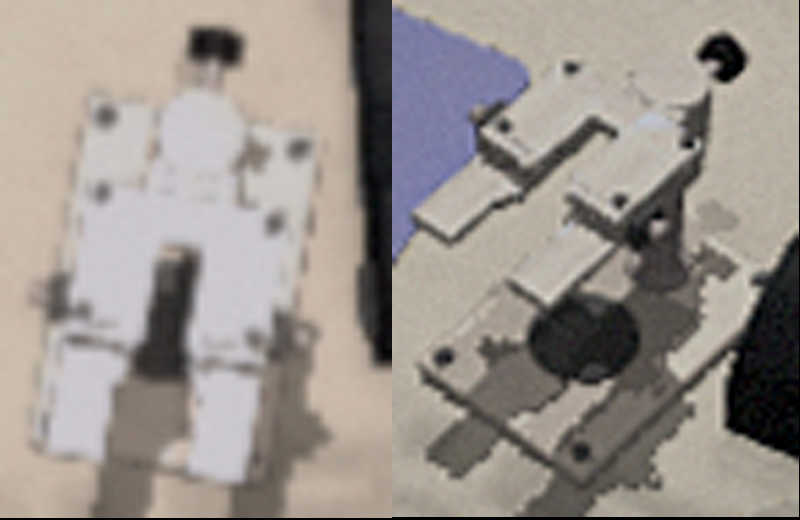

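The zoom shows the two apron fingers: front corners at about (47..247, 450..480) in the top crop and (413..550, 215..303) in the scene crop. The keeper front edges and base corners are also clear, so I'll fit the stand's pose and plate height to these.

```bash
cat > fit.py <<'E'
from h import *
F=frames()
T=lambda u,v:(305+(u+.5)/7-.5,192+(v+.5)/7-.5); S=lambda u,v:(298+(u-391.5)/5.5-.5,192+(v+.5)/5.5-.5)
# obs: cam,pixel, fn(params)->local pt ; p=X,Y,yaw,h,w1,w2,wi,xb, offsets
O=[("top",T(47,450),lambda p:(-.06,p[4],p[3])),("top",T(107,458),lambda p:(-.06,.013,p[3])),
("top",T(190,472),lambda p:(-.06,-.013,p[3])),("top",T(247,480),lambda p:(-.06,-p[4],p[3])),
("scene",S(413,215),lambda p:(-.06,p[4],p[3])),("scene",S(450,238),lambda p:(-.06,.013,p[3])),
("scene",S(510,283),lambda p:(-.06,-.013,p[3])),("scene",S(550,303),lambda p:(-.06,-p[4],p[3])),
("scene",S(480,128),lambda p:(-.024,p[5],p[3]+.012)),("scene",S(527,160),lambda p:(-.024,p[6],p[3]+.012)),
("scene",S(570,188),lambda p:(-.024,-p[6],p[3]+.012)),("scene",S(612,217),lambda p:(-.024,-p[5],p[3]+.012)),
("top",T(35,450),lambda p:(p[7],.042,.012)),("top",T(268,487),lambda p:(p[7],-.042,.012)),
("top",T(88,95),lambda p:(p[7]+.125,.042,.012)),("top",T(320,130),lambda p:(p[7]+.125,-.042,.012)),
("scene",S(420,362),lambda p:(p[7],.042,.012)),("scene",S(583,475),lambda p:(p[7],-.042,.012))]
def W(p,l):
    c,s=np.cos(p[2]),np.sin(p[2]); return np.array([p[0]+c*l[0]-s*l[1],p[1]+s*l[0]+c*l[1],l[2]])
off=lambda p,c:p[8:10] if c=="top" else p[10:12]
def r(p): return np.concatenate([proj(F[c],W(p,g(p)))+off(p,c)-q for c,q,g in O]+[p[8:]/1.0])
s=least_squares(r,[.54,.105,-.15,.125,.031,.038,.01,-.06,0,0,0,0],loss="soft_l1")
print(s.x[:8],np.degrees(s.x[2]),s.x[8:]);print(np.round(s.fun[:-4].reshape(-1,2),1).tolist())
J=s.jac;print("sd",np.sqrt(np.diag(np.linalg.inv(J.T@J)))[:4])
E
python3 fit.py
```

```text
[ 0.5409  0.1031 -0.152   0.1137  0.0313  0.0305  0.0099 -0.0516] -8.710998655217812 [ 0.7256 -0.4135 -0.6581  0.1182]
[[0.2, 0.2], [-0.1, 0.4], [-0.2, 0.2], [0.0, 0.3], [0.1, -0.4], [0.5, 0.1], [-0.1, -1.3], [0.1, -0.1], [0.3, 0.9], [-0.1, 0.2], [-0.1, 0.1], [0.7, 0.1], [-1.1, -0.2], [0.3, -0.2], [-0.6, -0.2], [0.5, -0.0], [-1.3, -0.3], [0.1, 0.3]]
sd [0.0022 0.0022 0.0123 0.0027]
```

Good fit: seat ≈ (0.541, 0.103), yaw −8.7°, lower plate top ≈ 0.114 ± 3 mm. I'll move above the cartridge with the jaws along the stand's y axis.

```bash
python3 -m inch '1 3 -3 0 0 0 1; 1 6.5 -6.5 0 0 0 2; 1 10 -10 0 0 0 3; 1 14 -14 0 0 0 4; 1 18 -18 0 0 0 5; 1 22 -22 0 0 0 6; 1 26 -26 0 0 0 7; 1 30 -30 0 0 0 7.7; 1 33 -33.5 0 0 0 7.7; 1 35 -35.5 0 0 0 7.7; 1 35.5 -36.1 0 0 0 7.7; 1 35.5 -36.1 0 0 0 7.7' 45; python3 - <<'E'
from h import *
F=frames(); s=telemetry.get_state(); print(s["eef_pos"],s["ee_rot"],s["force"])
P={}
for n in("cartridge_flange","cartridge_cap"):
  for c in F:
    for l in pinpoint(c,n)[:2]: print(n,c,round(l["p"],2),np.round(l["location"],1),onz(F[c],l["location"],.079 if "fl" in n else .117))
save(F["scene"],"s1.png");save(F["top"],"t1.png")
E
```

```text
t: 3.0
eef_pos: [0.546, 0.2863, 0.2265]
ee_rot: [3.141, 0.0, -1.724]
force: [-0.9, -0.3, 0.3]
width: 0.0874
[0.5455 0.2871 0.2266] [ 3.1416  0.0002 -1.7226] [ 0.6241 -0.2671 -0.7037]
cartridge_flange scene 0.66 [259.6 198.2] [0.5388 0.285  0.079 ]
cartridge_flange top 0.6 [248.9 234.5] [0.539  0.2841 0.079 ]
cartridge_cap scene 0.71 [257.2 190. ] [0.5269 0.2787 0.117 ]
cartridge_cap top 0.51 [245.6 229.2] [0.5456 0.2855 0.117 ]
```

```bash
python3 - <<'E'
from h import *
F=frames()
def circ(f,im,x,y,z,r,k,o,col):
    p=np.array([(proj(f,(x+r*np.cos(a),y+r*np.sin(a),z))-o+.5)*k for a in np.linspace(0,6.29,60)])
    cv2.polylines(im,[np.round(p*8).astype(int)],1,col,1,cv2.LINE_AA,3)
out=np.zeros((560,800,3),np.uint8)
for i,(c,n,o) in enumerate((("scene","scene0.png",(236,170)),("top","top0.png",(222,208)))):
    im=cv2.resize(cv2.imread("pics/"+n)[o[1]:o[1]+56,o[0]:o[0]+40],None,fx=10,fy=10,interpolation=cv2.INTER_CUBIC)
    for z,r,col in((.129,.012,(0,0,255)),(.101,.012,(0,160,255)),(.081,.017,(0,255,0))): circ(F[c],im,.546,.286,z,r,10,np.array(o),col)
    out[:,400*i:400*i+400]=im
cv2.imwrite("pics/d.png",out)
E
```

```text
(no output)
```

View pics/d.png

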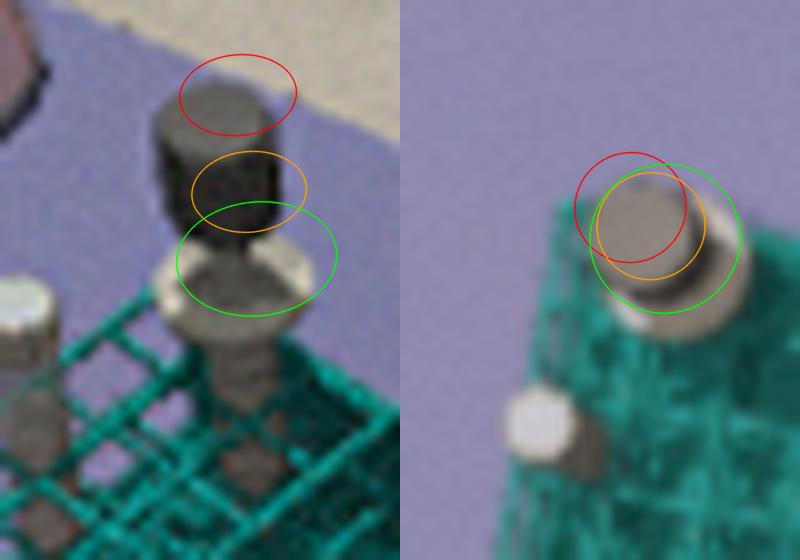

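The overlay shows my assumed pose is off by about 2.5 px in both views: the cap top is really at scene crop (212,119) and top crop (650,228), and the flange at (236,283) and (673,265). I'll refit from those centres.

```bash
python3 - <<'E'
from h import *
F=frames()
O=[("scene",(236,170),(212,119),.129),("scene",(236,170),(236,283),.081),("top",(222,208),(250,228),.129),("top",(222,208),(273,265),.081)]
for fixed in (0,1):
  m=np.array([.73,-.41,-.66,.12])*fixed; 
  def r(p):
    d={"top":p[2:4],"scene":p[4:6]}
    return np.concatenate([proj(F[c],(p[0],p[1],z))+d[c]-(np.array(o)+np.array(q)/10-.5) for c,o,q,z in O]+[p[2:]-m])
  s=least_squares(r,[.54,.286,0,0,0,0]);print(s.x,s.fun[:8])
E
```

```text
[ 0.5391  0.2844  0.499  -0.4779 -0.6619  0.1333] [ 0.5734 -0.0352  0.0885 -0.0981 -0.8237  0.596   0.3247 -0.1181]
[ 0.5392  0.2846  0.8202 -0.577  -0.8375  0.2284] [ 0.3302 -0.023  -0.1527 -0.0855 -0.622   0.4393  0.5318 -0.2722]
```

```bash
python3 -m inch '1 -0.6 -0.25 -2 0 0 0; 1 -0.65 -0.25 -5 0 0 0; 1 -0.65 -0.25 -8 0 0 0; 1 -0.65 -0.25 -10.5 0 0 0; 1 -0.65 -0.25 -12 0 0 0; 1 -0.65 -0.25 -12.8 0 0 0; 1 -0.65 -0.25 -12.8 0 0 0; 1 -0.65 -0.25 -12.8 0 0 0'; python3 -c "
from h import *
F=frames();s=telemetry.get_state();print(s['eef_pos'],s['ee_rot'],s['force'])
im=np.hstack([cv2.resize(F['scene']['pixels'][130:260,190:300],None,fx=3.6,fy=3.6,interpolation=2),cv2.resize(F['top']['pixels'][170:300,190:300],None,fx=3.6,fy=3.6,interpolation=2)])
cv2.imwrite('pics/e.png',im[...,::-1])"
```

```text
t: 4.5
eef_pos: [0.5398, 0.2846, 0.0995]
ee_rot: [-3.141, 0.001, -1.723]
force: [0.7, 0.1, 0.2]
width: 0.0879
[0.5397 0.2846 0.0995] [-3.1406  0.0012 -1.7226] [-0.5096  0.5668  0.8268]
```

View pics/e.png

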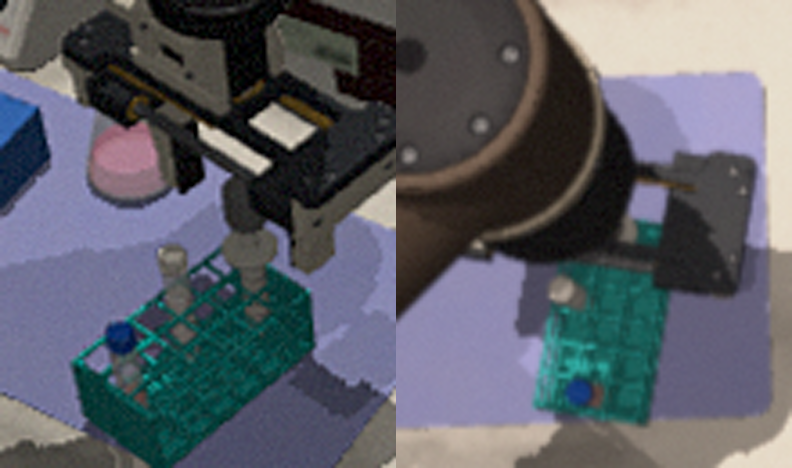

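The cap stands between the open fingers (scene crop ≈ 243,205), clear of the flask and tubes. Closing and lifting.

```bash
python3 -m inch '0.5 0 0 -0.1 0 0 0; 0.35 0 0 -0.1 0 0 0; 0.25 0 0 -0.1 0 0 0; 0.2 0 0 -0.1 0 0 0; 0.1 0 0 -0.1 0 0 0; 0.1 0 0 -0.1 0 0 0; 0.1 0 0 -0.1 0 0 0' 40; python3 -c "
from h import *
s=telemetry.get_state();print(s['eef_pos'],s['force'],s['moment'],s['width'])"
```

```text
t: 5.48
eef_pos: [0.5397, 0.2846, 0.0985]
ee_rot: [-3.141, 0.001, -1.723]
force: [-1.1, -0.0, -0.0]
width: 0.0233
[0.5397 0.2846 0.0985] [-1.1272 -0.0355 -0.0295] [-0.1259  0.0421  0.0569] 0.023290293453608137
```

```bash
python3 -m inch '0.1 0 0 0.3 0 0 0; 0.1 0 0 1 0 0 0; 0.1 0 0 2.2 0 0 0; 0.1 0 0 3.8 0 0 0; 0.1 0 0 5.4 0 0 0; 0.1 0 0 7 0 0 0; 0.1 0 0 8.4 0 0 0; 0.1 0 0 9.4 0 0 0; 0.1 0 0 10 0 0 0; 0.1 0 0 10 0 0 0; 0.1 0 0 10 0 0 0'; python3 -c "
from h import *
s=telemetry.get_state();print(s['eef_pos'],s['ee_rot'],s['force'],s['moment'],s['width'])"
```

```text
t: 6.85
eef_pos: [0.5394, 0.2844, 0.1979]
ee_rot: [-3.141, 0.0, -1.723]
force: [-0.5, -0.1, -1.1]
width: 0.0232
[0.5394 0.2844 0.1979] [-3.1413  0.0005 -1.7227] [-0.4638 -0.1205 -1.1332] [-0.0299 -0.0128 -0.0101] 0.02321029124952417
```

```bash
python3 -m inch '0.1 -1.5 -2 0 0 0 0; 0.1 -3.5 -5 0 0 0 0; 0.1 -5.5 -8.5 0 0 0 0; 0.1 -7.5 -12 0 0 0 0; 0.1 -9.5 -14.5 0 0 0 0; 0.1 -10.5 -16 -1 0 0 0; 0.1 -10.7 -16.4 -2.5 0 0 0; 0.1 -10.7 -16.4 -4 0 0 0; 0.1 -10.7 -16.4 -4.8 0 0 0; 0.1 -10.7 -16.4 -4.8 0 0 0; 0.1 -10.7 -16.4 -4.8 0 0 0'; python3 -c "
from h import *
F=frames();s=telemetry.get_state();print(s['eef_pos'],s['ee_rot'],s['force'])
im=np.hstack([cv2.resize(F['scene']['pixels'][160:290,270:380],None,fx=3.6,fy=3.6,interpolation=2),cv2.resize(F['top']['pixels'][180:310,270:380],None,fx=3.6,fy=3.6,interpolation=2)])
cv2.imwrite('pics/f.png',im[...,::-1]);save(F['scene'],'s2.png')"
```

```text
t: 8.22
eef_pos: [0.4327, 0.1206, 0.1502]
ee_rot: [-3.141, 0.001, -1.722]
force: [-0.0, -0.2, -1.5]
width: 0.0228
[0.4327 0.1206 0.1503] [-3.1408  0.0009 -1.7225] [ 0.2961  0.0658 -0.6972]
```

View pics/f.png

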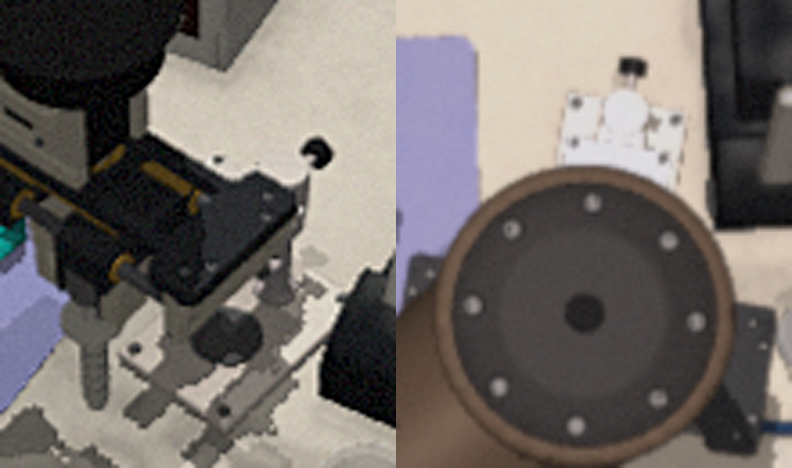

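The cartridge hangs straight in the grip in front of the stand, with its nozzle at scene crop (97,405) and its flange at about (95,320). I'll compare that with the expected projection.

```bash
python3 - <<'E'
from h import *
f=grab_frame("scene"); e=telemetry.get_state()["eef_pos"]; o=np.array([-.75,.17])
im=cv2.resize(cv2.imread("pics/s2.png")[225:285,270:330],None,fx=9,fy=9,interpolation=2)
def C(dz,r,col):
    p=np.array([(proj(f,(e[0]+r*np.cos(a),e[1]+r*np.sin(a),e[2]-.0935+dz))+o-(270,225)+.5)*9 for a in np.linspace(0,6.29,60)])
    cv2.polylines(im,[np.round(p*8).astype(int)],1,col,1,cv2.LINE_AA,3)
C(0,.0055,(0,0,255));C(.008,.0075,(0,160,255));C(.072,.017,(0,255,0));C(.076,.017,(255,255,0))
cv2.imwrite("pics/g.png",im)
E
```

```text
(no output)
```

View pics/g.png

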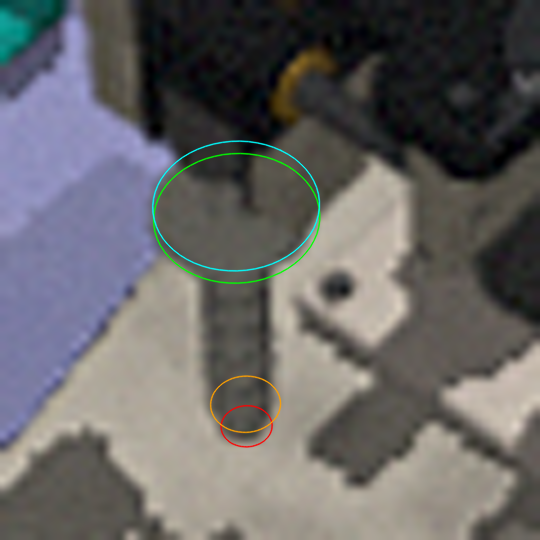

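The overlay agrees within about 0.6 px (~1 mm), so the grip is straight. Next I'll move over the apron to stand x ≈ −48 mm, then lower to feel for the plate.

```bash
python3 -m inch '0.1 1 -0.17 0 0 0 0; 0.1 2 -0.34 0 0 0 0; 0.1 3 -0.51 0 0 0 0; 0.1 4 -0.68 0 0 0 0; 0.1 5 -0.85 0 0 0 0; 0.1 5.7 -0.97 0 0 0 0; 0.1 6.1 -1.05 0 0 0 0; 0.1 6.1 -1.05 0 0 0 0; 0.1 6.1 -1.05 -0.3 0 0 0; 0.1 6.1 -1.05 -0.6 0 0 0; 0.1 6.1 -1.05 -0.8 0 0 0; 0.1 6.1 -1.05 -0.8 0 0 0'; python3 -c "
from h import *
s=telemetry.get_state();print(s['eef_pos'],s['ee_rot'],s['force'],s['moment'])
f=grab_frame('scene');im=cv2.resize(f['pixels'][180:290,280:380],None,fx=5.4,fy=5.4,interpolation=2)
cv2.imwrite('pics/i.png',im[...,::-1])"
```

```text
t: 9.88
eef_pos: [0.4935, 0.1101, 0.1421]
ee_rot: [-3.141, 0.001, -1.722]
force: [-0.7, -0.7, -0.9]
width: 0.0233
[0.4935 0.1101 0.1421] [-3.1411  0.0007 -1.7224] [-0.6874 -0.6944 -0.922 ] [ 0.0073 -0.0254  0.0163]
```

View pics/i.png

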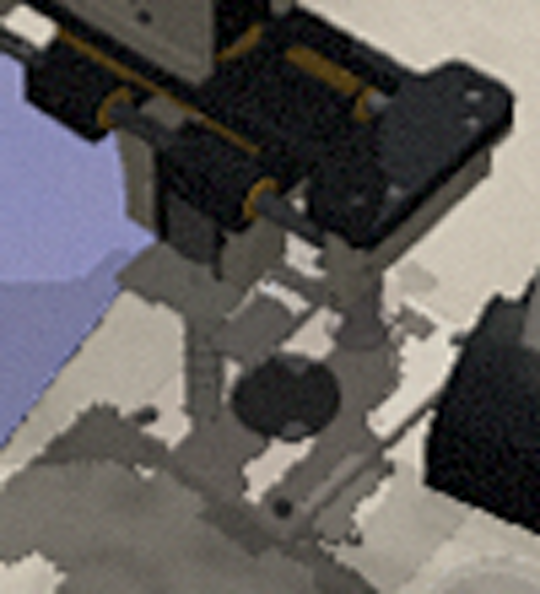

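The barrel hangs in the slot between the apron fingers (crop ≈ 200,350), with the flange just above the plate. Now I'll feel downward.

```bash
python3 -m inch '0.1 0 0 -0.1 0 0 0; 0.1 0 0 -0.2 0 0 0; 0.1 0 0 -0.3 0 0 0; 0.1 0 0 -0.3 0 0 0'; python3 -m inch '0.1 0 0 -0.1 0 0 0; 0.1 0 0 -0.1 0 0 0';  python3 -m inch '0.1 0 0 -0.1 0 0 0; 0.1 0 0 -0.1 0 0 0'
```

```text
t: 10.42
eef_pos: [0.4935, 0.1101, 0.1391]
ee_rot: [-3.141, 0.001, -1.722]
force: [1.0, 0.1, -1.1]
width: 0.0234
t: 10.68
eef_pos: [0.4934, 0.1101, 0.138]
ee_rot: [-3.141, 0.001, -1.722]
force: [0.9, -0.5, -0.1]
width: 0.0234
t: 10.92
eef_pos: [0.4934, 0.11, 0.1369]
ee_rot: [-3.141, 0.001, -1.723]
force: [0.0, 0.6, -1.0]
width: 0.0231
```

```bash
python3 -m inch '0.1 0 0 -0.08 0 0 0; 0.1 0 0 -0.08 0 0 0';  python3 -m inch '0.1 0 0 -0.08 0 0 0; 0.1 0 0 -0.08 0 0 0'
```

```text
t: 11.18
eef_pos: [0.4934, 0.11, 0.1361]
ee_rot: [-3.141, 0.001, -1.723]
force: [-0.2, 0.1, -1.1]
width: 0.0236
t: 11.42
eef_pos: [0.4933, 0.11, 0.1352]
ee_rot: [-3.142, 0.0, -1.723]
force: [0.8, -0.5, -0.1]
width: 0.0231
```

```bash
python3 -m inch '0.1 0 0 -0.08 0 0 0; 0.1 0 0 -0.08 0 0 0'
```

```text
t: 11.68
eef_pos: [0.4934, 0.11, 0.1346]
ee_rot: [-3.141, 0.0, -1.722]
force: [-0.1, -0.2, 1.8]
width: 0.0232
```

```bash
python3 -m inch '0.1 0 0 -0.08 0 0 0; 0.1 0 0 -0.08 0 0 0'
```

```text
t: 11.92
eef_pos: [0.4936, 0.11, 0.1345]
ee_rot: [-3.141, 0.001, -1.722]
force: [-2.8, -0.7, 7.1]
width: 0.0234
```

Contact at TCP z ≈ 0.1347, so the plate top is at 0.113, matching the 0.114 fit. I'll lift 1.5 mm to mid-gap and advance slowly along the stand's x axis.

```bash
python3 -m inch '0.1 0 0 0.15 0 0 0; 0.1 0 0 0.15 0 0 0; 0.1 0.3 -0.05 0.15 0 0 0; 0.1 0.6 -0.09 0.15 0 0 0; 0.1 0.9 -0.14 0.15 0 0 0; 0.1 1.2 -0.18 0.15 0 0 0; 0.1 1.2 -0.18 0.15 0 0 0'
```

```text
t: 12.8
eef_pos: [0.5058, 0.1081, 0.1359]
ee_rot: [-3.141, 0.0, -1.722]
force: [-0.1, -0.3, -0.8]
width: 0.0232
```

```bash
python3 -m inch '0.1 0.2 -0.03 0 0 0 0; 0.1 0.4 -0.06 0 0 0 0; 0.1 0.4 -0.06 0 0 0 0'
```

```text
t: 13.18
eef_pos: [0.51, 0.1075, 0.1359]
ee_rot: [-3.141, 0.001, -1.722]
force: [0.2, 0.5, -0.2]
width: 0.0232
```

```bash
python3 -m inch '0.1 0.15 -0.02 0 0 0 0; 0.1 0.3 -0.05 0 0 0 0; 0.1 0.3 -0.05 0 0 0 0'
```

```text
t: 13.55
eef_pos: [0.513, 0.107, 0.1359]
ee_rot: [-3.141, 0.0, -1.723]
force: [0.6, -0.6, 0.3]
width: 0.023
```

```bash
python3 -m inch '0.1 0.15 -0.02 0 0 0 0; 0.1 0.3 -0.05 0 0 0 0; 0.1 0.3 -0.05 0 0 0 0'
```

```text
t: 13.92
eef_pos: [0.5162, 0.1065, 0.1358]
ee_rot: [-3.141, 0.0, -1.723]
force: [-0.4, -0.5, -0.7]
width: 0.023
```

```bash
python3 -m inch '0.1 0.15 -0.02 0 0 0 0; 0.1 0.3 -0.05 0 0 0 0; 0.1 0.3 -0.05 0 0 0 0'
```

```text
t: 14.3
eef_pos: [0.5186, 0.1059, 0.1355]
ee_rot: [3.141, 0.0, -1.723]
force: [-3.0, 0.8, -0.3]
width: 0.0235
```

```bash
python3 -m inch '0.1 0.15 -0.02 0 0 0 0; 0.1 0.3 -0.05 0 0 0 0; 0.1 0.3 -0.05 0 0 0 0'
```

```text
t: 14.68
eef_pos: [0.521, 0.1053, 0.1351]
ee_rot: [3.14, -0.0, -1.723]
force: [-4.0, 1.3, -1.0]
width: 0.0231
```

```bash
python3 -m inch '0.1 0.15 -0.02 0 0 0 0; 0.1 0.3 -0.05 0 0 0 0; 0.1 0.3 -0.05 0 0 0 0'
```

```text
t: 15.05
eef_pos: [0.5232, 0.1046, 0.1347]
ee_rot: [3.138, -0.001, -1.723]
force: [-6.3, 2.0, -0.3]
width: 0.0235
```

```bash
python3 -m inch '0.1 0.15 0.02 0.08 0 0 0; 0.1 0.35 0.02 0.1 0 0 0; 0.1 0.35 0.02 0.1 0 0 0'
```

```text
t: 15.42
eef_pos: [0.5262, 0.1047, 0.1353]
ee_rot: [3.137, -0.001, -1.724]
force: [-2.5, 1.2, -2.8]
width: 0.0228
```

```bash
python3 -m inch '0.1 0.15 -0.01 0.04 0 0 0; 0.1 0.35 -0.03 0.05 0 0 0; 0.1 0.35 -0.03 0.05 0 0 0'
```

```text
t: 15.8
eef_pos: [0.53, 0.1043, 0.1357]
ee_rot: [3.138, -0.001, -1.724]
force: [-1.7, 0.2, -3.0]
width: 0.0231
```

```bash
python3 -m inch '0.1 0.15 -0.02 -0.04 0 0 0; 0.1 0.35 -0.05 -0.04 0 0 0; 0.1 0.35 -0.05 -0.04 0 0 0'
```

```text
t: 16.18
eef_pos: [0.5345, 0.1039, 0.1357]
ee_rot: [3.139, -0.001, -1.723]
force: [1.0, -0.4, -1.1]
width: 0.0231
```

```bash
python3 -m inch '0.1 0.15 -0.02 0 0 0 0; 0.1 0.35 -0.05 0 0 0 0; 0.1 0.35 -0.05 0 0 0 0'; python3 -c "
from h import *
s=telemetry.get_state();print(s['force'],s['moment'])"
```

```text
t: 16.55
eef_pos: [0.5388, 0.1035, 0.136]
ee_rot: [3.14, -0.001, -1.723]
force: [1.7, -0.8, 0.4]
width: 0.0233
[ 1.6929 -0.8153  0.3816] [-0.5003 -0.5145  0.02  ]
```

```bash
python3 -m inch '0.1 0.1 -0.015 0 0 0 0; 0.1 0.15 -0.02 0 0 0 0; 0.1 0.15 -0.02 0 0 0 0';python3 -c "
from h import *
s=telemetry.get_state();print(s['eef_pos'],s['ee_rot'],s['force'],s['moment'])"
```

```text
t: 16.92
eef_pos: [0.5404, 0.1032, 0.136]
ee_rot: [3.141, -0.001, -1.723]
force: [0.2, -1.9, -0.3]
width: 0.0231
[0.5404 0.1032 0.136 ] [ 3.1406 -0.0007 -1.7233] [ 0.1596 -1.9126 -0.3115] [-0.6036 -0.1347  0.005 ]
```

```bash
python3 -m inch '0.1 0.1 -0.015 0 0 0 0; 0.1 0.15 -0.02 0 0 0 0; 0.1 0.15 -0.02 0 0 0 0';python3 -c "
from h import *
s=telemetry.get_state();print(s['force'],s['moment'])"
```

```text
t: 17.3
eef_pos: [0.5415, 0.1029, 0.1359]
ee_rot: [3.14, -0.001, -1.723]
force: [-2.2, -0.8, 1.2]
width: 0.0234
[-2.1829 -0.7783  1.1561] [-0.3009  0.9148 -0.0114]
```

```bash
python3 -m inch '0.1 0.1 -0.015 0 0 0 0; 0.1 0.15 -0.02 0 0 0 0; 0.1 0.15 -0.02 0 0 0 0'
```

```text
t: 17.68
eef_pos: [0.542, 0.1027, 0.1358]
ee_rot: [3.138, -0.001, -1.724]
force: [-6.6, 1.0, 3.5]
width: 0.023
```

```bash
python3 -m inch '0.1 0.1 -0.015 0 0 0 0; 0.1 0.1 -0.015 0 0 0 0'; python3 - <<'E'
from h import *
s=telemetry.get_state();print(s['force'],s['moment'])
f=grab_frame('scene');im=cv2.resize(f['pixels'][170:280,290:390],None,fx=5.4,fy=5.4,interpolation=2)
cv2.imwrite('pics/j.png',im[...,::-1])
E
```

```text
t: 17.92
eef_pos: [0.542, 0.1026, 0.1356]
ee_rot: [3.136, -0.002, -1.724]
force: [-5.6, 0.5, 3.6]
width: 0.0229
[-5.585   0.5234  3.5775] [0.4093 2.4492 0.0081]
```

View pics/j.png

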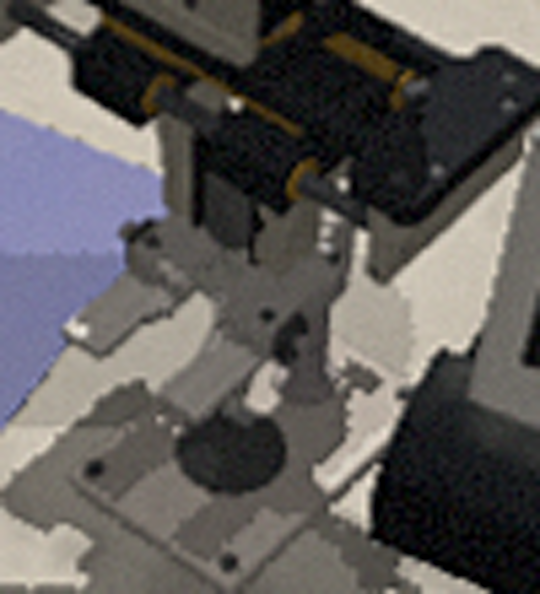

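The position stalls at x = 0.542 with about 6 N, against an estimated seat of 0.541, 25 mm after the catches first engaged. The barrel is under the head (crop ≈ 265,385). I'll ease the push, let go and retreat upward.

```bash
python3 -m inch '0.1 0 0 0 0 0 0; 0.2 0 0 0 0 0 0; 0.3 0 0 0 0 0 0; 0.4 0 0 0 0 0 0; 0.5 0 0 0 0 0 0; 0.5 0 0 0 0 0 0; 0.5 0 0 0 0 0 0'
```

```text
t: 18.85
eef_pos: [0.542, 0.1026, 0.1356]
ee_rot: [3.136, -0.002, -1.724]
force: [-0.6, -0.2, -0.8]
width: 0.0432
```

```bash
python3 -m inch '0.5 0 0 0.5 0 0 0; 0.5 0 0 1.5 0 0 0; 0.5 0 0 3 0 0 0; 0.5 0 0 5 0 0 0; 0.5 0 0 7 0 0 0; 0.5 0 0 9 0 0 0; 0.5 -4 0 11 0 0 0; 0.5 -8 0 12 0 0 0; 0.5 -12 3 12 0 0 0; 0.5 -14 6 12 0 0 0; 0.5 -14 9 12 0 0 0; 0.5 -14 10 12 0 0 0'
```

```text
t: 20.35
eef_pos: [0.402, 0.204, 0.2569]
ee_rot: [3.138, 0.0, -1.722]
force: [-0.3, 0.3, -0.7]
width: 0.0438
```

```bash
python3 -m inch '0.5 -2 5 0 0 0 0; 0.5 -4 10 0 0 0 0; 0.5 -5 15 0 0 0 0; 0.5 -6 20 0 0 0 0; 0.5 -6 20 0 0 0 0; 0.5 -6 20 0 0 0 0'; python3 - <<'E'
from h import *
F=frames();s=telemetry.get_state();print(s['eef_pos'],s['force'])
a=cv2.resize(F['scene']['pixels'][150:270,290:380],None,fx=4.6,fy=4.6,interpolation=2)
b=cv2.resize(F['top']['pixels'][180:300,300:380],None,fx=4.6,fy=4.6,interpolation=2)
cv2.imwrite('pics/k.png',np.hstack([a,b])[...,::-1]);save(F['scene'],'s9.png');save(F['top'],'t9.png')
E
```

```text
t: 21.1
eef_pos: [0.3421, 0.4035, 0.2569]
ee_rot: [3.137, -0.001, -1.722]
force: [-0.2, 0.0, -0.6]
width: 0.0439
[0.3423 0.403  0.2572] [-0.215  -0.1828 -1.3124]
```

View pics/k.png

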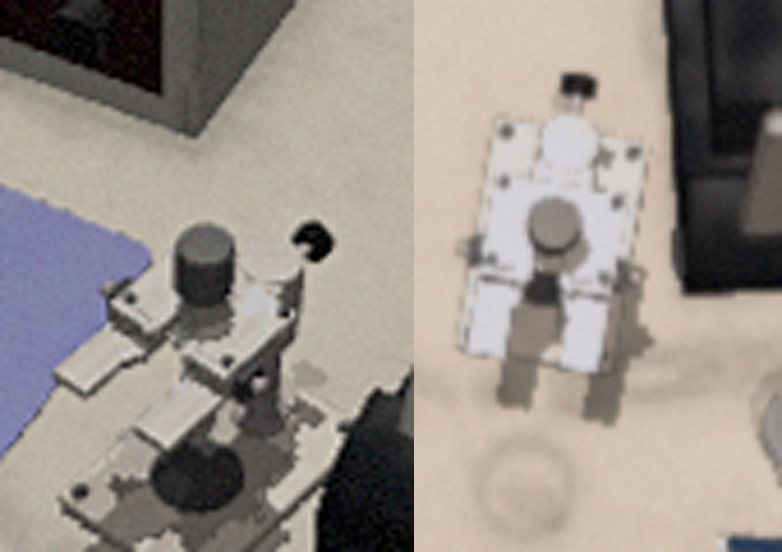

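The cartridge hangs upright in the head, cap top at scene crop (206,243) and top crop (140,223). I'll check this against the seat estimate, and check that the rack and tubes haven't moved.

```bash
python3 - <<'E'
from h import *
F=frames();z=.113-.072+.124
for c,q,o,d in(("scene",(206,243),(290,150),(-.75,.17)),("top",(140,223),(300,180),(.77,-.5))):
    p=(np.array(q)+.5)/4.6+o-.5; X=onz(F[c],p-d,z)-[.541,.1031,z]
    print(c,"local x,y mm",1e3*(.9885*X[0]-.1515*X[1]),1e3*(.1515*X[0]+.9885*X[1]))
for c,n0 in(("scene","scene0.png"),("top","top0.png")):
    a=cv2.cvtColor(cv2.imread("pics/"+n0),6).astype(int); b=cv2.cvtColor(F[c]["pixels"],7).astype(int)
    cv2.imwrite(f"pics/diff_{c}.png",(np.abs(a-b).clip(0,60)*4).astype(np.uint8))
s=F["scene"]["pixels"][150:290,190:330];t=F["top"]["pixels"][170:310,170:310]
s0=cv2.imread("pics/scene0.png")[150:290,190:330];t0=cv2.imread("pics/top0.png")[170:310,170:310]
g=lambda i:cv2.resize(i,(290,290),interpolation=2)
cv2.imwrite("pics/l.png",np.vstack([np.hstack([g(s0),g(t0)]),np.hstack([g(s[...,::-1]),g(t[...,::-1])])]))
E
```

```text
scene local x,y mm -0.05968945498193981 -0.33857650669918105
top local x,y mm -0.9421956806806294 0.3904204358030574
```

View pics/l.png

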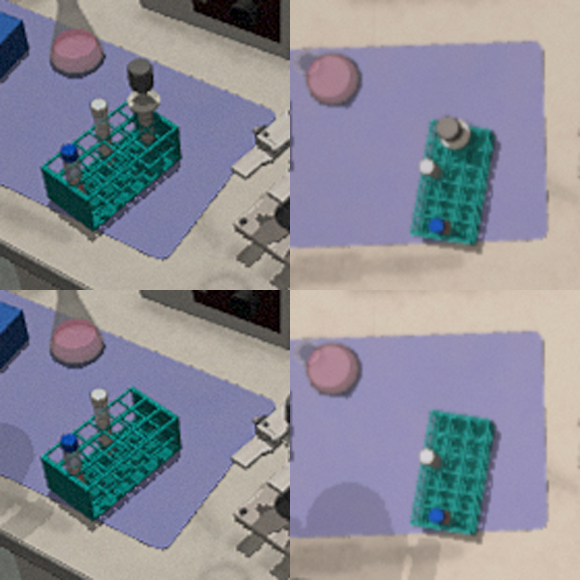

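The rack, tubes and flask are where they started and upright. The cap sits within 1 mm of the seat axis in both views, so the cartridge is home and upright. Handing in.

```bash
python3 -c "
from station import arm; print(arm.job_done())"
```

```text
the job is handed in; nothing more can be done
None
```

The cartridge is in the dispensing stand, home against the back stop and hanging upright. I let go, moved the arm clear and handed the job in at about 21 s of the 48 s allowed.

- **Lift and feel:** I gripped the cap from above and lifted it out of the rack. Lowering the flange onto the apron gave contact at 7 N or less, putting the plate top at about 113 mm; the camera fit had said 114 mm.
- **Insertion:** I raised the flange to mid-gap and slid it in along the stand's axis. The catches took about 6 N, then the force dropped as they passed. It stopped at 6–7 N, 25 mm after the catches first engaged and within about 1 mm of the estimated seat.
- **Last checks:** With the cartridge free, its cap was within 1 mm of the seat axis in both cameras (along the slot: scene −0.1 mm, top −0.9 mm), which is within calibration error. The rack, both tubes and the flask matched the starting pictures and were upright. I did not compare the beaker or the weighing boats before and after; the arm did not go near the boats and felt no unexpected force.
- **What disagreed:** The networks' first position for the cartridge was about 7 mm off, which I corrected with an image overlay before gripping. The cartridge also tilted very slightly in the grip while passing the catches, but hung upright once released.

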